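Brush the casting offcuts off the filing bed

ROBOT

A 6-joint arm with a two-finger parallel gripper is mounted at the origin on the work surface. World frame = base frame: x ahead of the robot, y to its left, z up, the work surface at z = 0. Lengths are in mm, angles in rad, forces in N, time in s.
With the tool pointing down it reaches from about 250 to 800 mm from the base axis. Payload 3.9 kg.
Tool frame: the origin (TCP) lies midway between the tips of the shut fingers; the grasp point (between the pads) lies 19 mm behind it (bot.hold_point_z is the distance from the TCP to the grasp point, in mm); z points along the fingers, y is the line along which they close (so a half turn about z gives the same grasp; the last joint's range is limited). The gripper opens to 85 mm and grips with 20 to 120 N. Pads are 22 mm wide; open, the fingers measure 114 mm over their backs; the gripper's body (76 mm by 85 mm) begins 54 mm behind the grasp point. The pads swing forward as they close: fully open they stand 13 mm farther back than shut.
Start: joints at [-1.315, 0.26, -0.138, 1.173, 0, 1.571], TCP at [132.831, -507.909, 231.304] pointing down, gripper open.
Joint ranges: [-2.78, 2.78], [-0.83, 1.72], [-1.28, 1.37], [-1.9, 2.12], [-1.57, 1.48], [-3.14, 3.14]. Speed limits (rad/s): [2.57, 2.57, 3.14, 3.14, 3.14, 3.14].

INTERFACE

Orientations are given as a unit quaternion [w, x, y, z].
In Python, from rig import bot, inverse_kinematics, camera, order gives the robot as it stands. The module is installed in compiled form; this text tells all that it offers. Calls block until the motion is done:
- bot.reach(position, orientation): joint-space move of the TCP to a pose.
- bot.move_linear(position, frame=None, feed=150): straight line of the TCP; frame=None keeps the orientation; feed is the mean speed in mm/s.
- bot.move_j(angles): joint-space move.
- bot.grip(opening, f_grip=None): finger opening in mm; f_grip is the grip in N (None keeps the last); returns when the fingers have stopped.
- bot.hold(seconds).
- inverse_kinematics(position, orientation): joint angles nearest the present ones, or None.
- bot.read_state(): the state.
- camera(name): name is "scene" or "side" or "wrist"; returns a dict with "pixels" (400x640x3 uint8, red, green, blue), "mtx" (3x3 intrinsics, pixels), "extrinsics" (4x4, takes a point from camera to world coordinates); the wrist camera has in their place "tool_from_camera" (4x4, takes a point from camera to tool coordinates, whose origin is the TCP and whose axes are the flange's). Camera axes: x right, y up, looking along -z (the intrinsics and any distortion apply to the point x, -y, -z); pixel columns grow to the right and rows downward; lengths in mm; the calibration is good to about 2 mm. The wrist camera is an equidistant fisheye: a pixel r from the principal point sees the ray r / f radians off the axis. A picture is of the moment at which its call begins: read the wrist's pose just before it. There is no depth.
A pose or a line that the arm cannot do raises bot.IKError and nothing moves.
- order.job_done(): hands the job in; it is judged then, once.
The state is a dict: "time_s": time; "qpos": joint angles; "joint_velocities": joint speeds; "joint_torque": joint torques, N m; "ee_pos": TCP position; "tool_rot": TCP orientation; "force": force on the tool from outside, world axes, zero at the start; "wrist_torque": the same for the moment, N m; "opening": finger opening in mm; "finger_force": force on a finger pad.
Only numpy, scipy, OpenCV 4.12 (cv2) and the standard library are available. Lean on these libraries where they do the work, as an engineer would, in place of code of your own. Each camera call takes 0.05 s, during which the arm holds its last target. There are 200 camera calls.

TASK

Take the bench brush and, reaching in under the magnifier without bumping it, sweep all four metal offcuts off the raised filing bed into the empty catch tray at its end; touch the offcuts only with the brush. Then stand the brush back on its cork pad, bristles down, and let go. Leave the other things on the bench where they are.

Things in the scene. Friction and masses are not known exactly. Their poses are not given: they have to be found in the camera images.
- bed: Raised steel filing bed, fixed. Origin on the bench under its centre. Plate 110 mm (x) by 120 mm (y), flat top 60 mm above the bench. Lips 6 mm high and wide along the front (-x) and back (+x) edges, 98 mm apart; the ends (y = +-60 mm) are open. The plate overhangs its pedestal there, so a tray tucks about 8 mm under each end. A thin post at (88, 66) mm carries the magnifier.
- magnifier: Rectangular magnifier, clear lens in a white frame, fixed level above the bed. Same origin and axes as the bed. Covers x from -95 to +65 mm and y from -105 to +105 mm, 200 to 216 mm above the bench. No room for an upright gripper under it: reach the brush in from the front (-x), gripper leaning back 25 to 45 degrees.
- catch_tray: Empty undivided white plastic catch tray, fixed, 120 mm (x) by 85 mm (y) outside, 28 mm high, walls 4 mm. Origin under its centre. Stands on the bench at one open end of the bed (+y or -y, drawn anew; axes parallel to the bed's), its nearer wall tucked under the plate.
- parts_tray: Tray of the same outside size at the bed's other end, fixed, with dividers and sorted small parts in it, all below its 28 mm rim. No offcut belongs there.
- pad: Flat cork pad 200 mm (x) by 110 mm (y), 4 mm thick, fixed on the bench left or right of the trays (drawn anew). Origin under its centre. The brush's place.
- brush: Loose bench brush, 80 to 130 g, standing on its bristles on the pad, handle level and pointing roughly to the robot. Origin: centre of the bristles' underside; z up, x from handle to tip. Head x -42 to +42 mm: stiff unbending bristles 20 mm wide, z 0 to 28, under a wooden back 22 mm wide, z 28 to 42. Handle x -127 to -42 mm, 16 mm wide (y), z 28 to 42.
- brush_grip (a point): Middle of the handle, to grip across its 16 mm width, firmly (about 60 N: the brush's centre of mass lies some 80 mm nearer the tip). 98 mm in -x and 35 mm in z from the brush's origin; axes as the brush's.
- jar_rack: Wooden rack of jars, fixed, 200 by 110 mm and 69 mm high, on the other side from the pad. Origin under its centre. Bystander.
- scrap1: Loose metal casting offcut, L-shaped, 22 x 21 mm in plan, 12 mm high, 12 to 23 g. Origin on its underside near the middle. At the start it lies on the bed, within 27 mm of the bed's centre in x and in y.
- scrap2: Loose metal casting offcut, a plain block, 20 x 14 mm in plan, 11 mm high, 12 to 23 g. Origin on its underside near the middle. At the start it lies on the bed, within 27 mm of the bed's centre in x and in y.
- scrap3: Loose metal casting offcut, cross-shaped, 24 x 20 mm in plan, 11 mm high, 12 to 23 g. Origin on its underside near the middle. At the start it lies on the bed, within 27 mm of the bed's centre in x and in y.
- scrap4: Loose metal casting offcut, a stub, 17 x 16 mm in plan, 10 mm high with a round 10 mm nub on top to 16 mm, 12 to 23 g. Origin on its underside near the middle. At the start it lies on the bed, within 27 mm of the bed's centre in x and in y.
- dropper1: Small paint dropper bottle, loose, 25 mm diameter, 73 mm high, standing beyond the bed. Origin under its centre. Bystander.
- dropper2: Small paint dropper bottle, loose, 25 mm diameter, 73 mm high, standing beyond the bed. Origin under its centre. Bystander.
- jar: Loose paint jar, 42 mm diameter, 50 mm high, beyond the left side. Origin under its centre. Bystander.
- clamp: Loose bar clamp with two red jaws 140 mm long (y) and 30 mm high on two steel bars, 130 mm in x, lying beyond the right side. Origin under its nearer jaw. Bystander.
Things that resemble listed ones, but are neither listed nor needed, are in the scene too. Of the things like the brush, leave any that is pink or white; of the rest the larger one is meant.

How it is judged (in metres and radians):
On the way, in this order (a step that is already met when the one before it is completed fails the run):
1. the brush is lifted off its pad (z of brush in the frame of pad above 0.03 m), for 0.1 s.
2. all four offcuts lie in the catch tray (x of scrap1 in the frame of catch_tray between -0.058 and 0.058 m and y of scrap1 in the frame of catch_tray between -0.041 and 0.041 m and z of each of scrap1, scrap2, scrap3, scrap4 in the frame of catch_tray below 0.04 m and x of scrap2 in the frame of catch_tray between -0.058 and 0.058 m and y of scrap2 in the frame of catch_tray between -0.041 and 0.041 m and x of scrap3 in the frame of catch_tray between -0.058 and 0.058 m and y of scrap3 in the frame of catch_tray between -0.041 and 0.041 m and x of scrap4 in the frame of catch_tray between -0.058 and 0.058 m and y of scrap4 in the frame of catch_tray between -0.041 and 0.041 m), for 0.2 s.
At the end, for the whole second after the job is handed in: All four offcuts lie at rest in the catch tray (origins within its walls and below 40 mm; heaped is fine) and the brush stands at rest on its bristles on the pad: upright within 0.15 rad, underside under 10 mm above the bench, origin within 95 mm in x and 52 mm in y of the pad's centre (all of step 2 and linear speed of each of scrap1, scrap2, scrap3, scrap4, brush below 0.02 m/s and x of brush in the frame of pad between -0.095 and 0.095 m and y of brush in the frame of pad between -0.052 and 0.052 m and z of brush in the frame of pad below 0.01 m and angle between brush's own z axis and vertical below 0.15 rad); the robot touches nothing.
It fails at once if an offcut is touched by the gripper or the arm (contact force between any of the fingers, the arm and scrap1 above 0.3 N or contact force between any of the fingers, the arm and scrap2 above 0.3 N or contact force between any of the fingers, the arm and scrap3 above 0.3 N or contact force between any of the fingers, the arm and scrap4 above 0.3 N).
It fails at once if the magnifier is bumped (more than 3 N) (contact force between anything else and magnifier above 3 N).
It fails at once if a bystander is moved more than 20 mm or tipped (distance of any of dropper1, dropper2, jar, clamp from where it was at the start of the episode above 0.02 m or angle between any of dropper1, dropper2, jar, clamp's own z axis and vertical above 0.5 rad).
It also fails if it takes over 61 s, if anything falls off the work surface, if the arm or the gripper's body presses on something with over 40 N, if the wrist force passes 120 N, or if a joint passes its speed limit or range.

## Working session

There is one attempt and no reset: what is moved stays moved. The work goes in short steps, each a Python script; the robot and the scene stay as the last script left them, time stands still between calls to the robot, and variables do not carry over. Pictures are saved under pics/ and viewed, at most 10 in all, crops included, and the job is handed in when it is done.

```bash
mkdir -p pics
python3 - <<'E'
from rig import bot,camera
import cv2,pickle
d={}
for n in("scene","side","wrist"):
    c=camera(n);d[n]=c
    cv2.imwrite(f"pics/{n}0.png",c["pixels"][:,:,::-1])
    print(n,c["mtx"].tolist(),[k for k in c if k!="pixels"])
    print(c.get("extrinsics",c.get("tool_from_camera")).round(3).tolist())
pickle.dump(d,open("c0.pkl","wb"))
s=bot.read_state();print(s["time_s"],s["ee_pos"],s["tool_rot"],bot.hold_point_z)
E
```

```text
scene [[516.6704040563267, 0.0, 324.7406627179095], [0.0, 516.6704040563267, 201.18846648895683], [0.0, 0.0, 1.0]] ['mtx', 'extrinsics']
[[0.152, -0.55, 0.821, 1658.177], [0.988, 0.079, -0.13, -213.714], [0.007, 0.831, 0.556, 849.755], [0.0, 0.0, 0.0, 1.0]]
side [[399.5245182422072, 0.0, 325.74130664213], [0.0, 399.5245182422072, 199.54776236744362], [0.0, 0.0, 1.0]] ['mtx', 'extrinsics']
[[-0.753, 0.459, -0.472, 1.456], [-0.658, -0.532, 0.532, 564.784], [-0.007, 0.712, 0.702, 844.448], [0.0, 0.0, 0.0, 1.0]]
wrist [[309.70691628693146, 0.0, 324.9501753975137], [0.0, 309.70691628693146, 198.51515568758734], [0.0, 0.0, 1.0]] ['mtx', 'tool_from_camera']
[[-0.001, 0.965, 0.261, 66.086], [1.0, 0.001, -0.001, 0.337], [-0.001, 0.261, -0.965, -143.552], [0.0, 0.0, 0.0, 1.0]]
0.15 [ 132.70054729 -507.39551391  230.63436465] [-7.73737368e-04  9.91832577e-01  1.27544226e-01 -1.06644001e-04] 18.700000000000003
```

View pics/scene0.png

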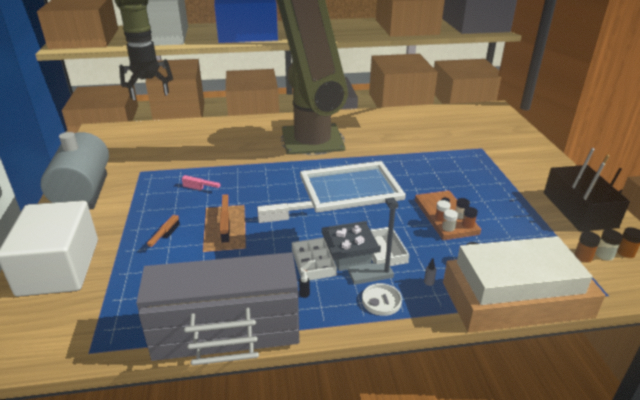

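View pics/side0.png

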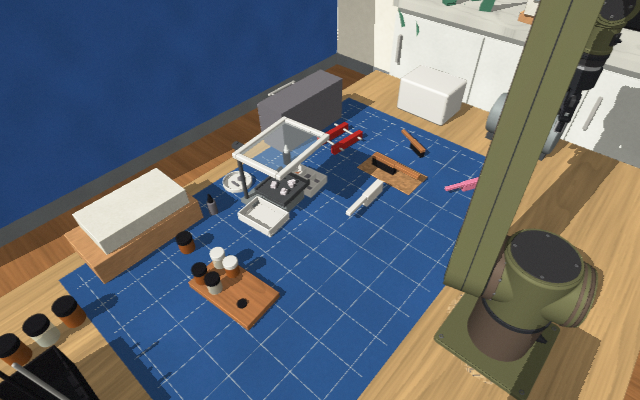

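The catch tray is at the +y end of the bed (scene 405,250). The pad with the brush is on the -y side (225,228). There is a white decoy brush at (285,212), a pink one at (200,183) and a smaller brown one at (162,232). Next I'll take enlarged crops to get pixel positions.

```bash
cat > h.py <<'E'
import numpy as np,cv2
def ray(c,uv,T=None):
    K=c["mtx"];T=c["extrinsics"] if T is None else T
    d=np.array([(uv[0]-K[0,2])/K[0,0],-(uv[1]-K[1,2])/K[1,1],-1.])
    return T[:3,3],T[:3,:3]@d
def plane(c,uv,z):
    o,d=ray(c,uv);return (o+d*(z-o[2])/d[2])[:2]
def proj(c,P,T=None):
    T=c["extrinsics"] if T is None else T
    p=(np.linalg.inv(T)@np.c_[np.atleast_2d(P),np.ones(len(np.atleast_2d(P)))].T)[:3]
    K=c["mtx"];return np.c_[K[0,2]+K[0,0]*p[0]/-p[2],K[1,2]-K[1,1]*p[1]/-p[2]]
E
python3 - <<'E'
import pickle,cv2
d=pickle.load(open("c0.pkl","rb"))
def crop(n,x0,y0,x1,y1,s,f):
    im=d[n]["pixels"][y0:y1,x0:x1,::-1];im=cv2.resize(im,None,fx=s,fy=s,interpolation=cv2.INTER_CUBIC)
    for x in range((x0+19)//20*20,x1,20):cv2.putText(im,str(x),((x-x0)*s,10),0,.35,(0,255,255));im[::4,(x-x0)*s]=(0,255,255)
    for y in range((y0+19)//20*20,y1,20):cv2.putText(im,str(y),(0,(y-y0)*s),0,.35,(0,255,255));im[(y-y0)*s,::4]=(0,255,255)
    cv2.imwrite(f"pics/{f}.png",im)
crop("scene",195,155,415,285,4-1+0,"sc1") if 0 else crop("scene",200,160,415,290,3,"sc1")
crop("side",230,105,440,245,3,"si1")
E
```

```text
(no output)
```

View pics/sc1.png

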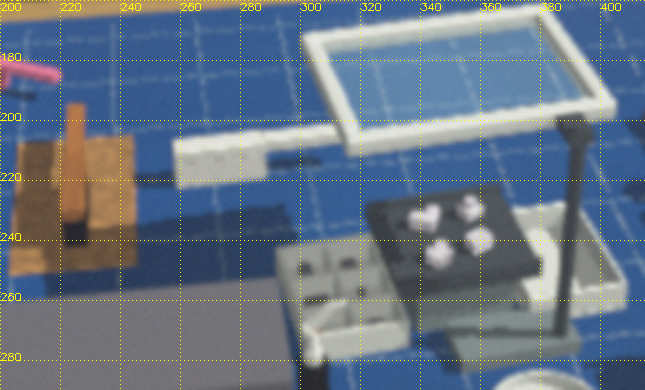

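View pics/si1.png

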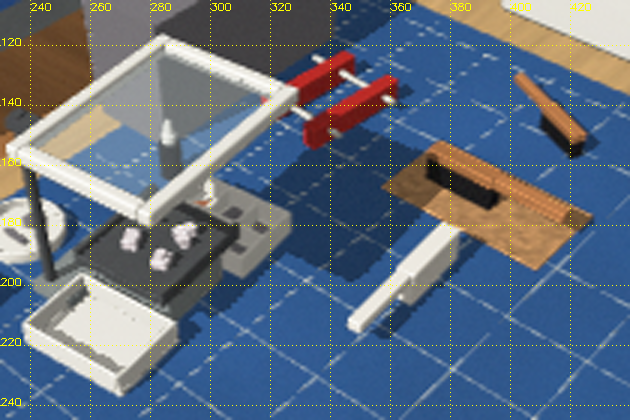

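```bash
cat > fit.py <<'E'
import pickle,numpy as np
from h import *
from scipy.optimize import least_squares
d=pickle.load(open("c0.pkl","rb"))
def fit(name,corr):
    def res(p):
        c,s=np.cos(p[2]),np.sin(p[2]);r=[]
        for n,L,uv in corr:
            W=[p[0]+c*L[0]-s*L[1],p[1]+s*L[0]+c*L[1],L[2]]
            r.append((proj(d[n],W)[0]-uv))
        return np.array(r).ravel()
    best=min((least_squares(res,[500,y,a],loss="soft_l1") for y in(-200,0) for a in(0,.3,-.3)),key=lambda r:r.cost)
    print(name,best.x.round(3),res(best.x).reshape(-1,2).round(1).tolist())
S,D="scene","side"
fit("mag",[(S,(-95,-105,216),(301,171.7)),(S,(-95,105,216),(381.7,162.7)),(S,(65,105,216),(404.7,194.3)),(S,(65,-105,216),(315,206)),
(D,(65,105,216),(232.7,155)),(D,(65,-105,216),(284.3,117)),(D,(-95,-105,216),(329,135.7)),(D,(-95,105,216),(279.3,175.7))])
fit("bed",[(S,(-55,-60,66),(322.3,227.7)),(S,(-55,60,66),(366,221.7)),(S,(55,60,66),(380,247.3)),(S,(55,-60,66),(336,255.7))])
fit("tray",[(S,(60,42.5,28),(408.3,254)),(S,(-60,42.5,28),(387.3,227.3)),(D,(60,42.5,28),(238,214.3)),(D,(-60,42.5,28),(270.7,230)),(D,(-60,-42.5,28),(289.3,213))])
fit("pad",[(S,(-100,-55,4),(206,207.7)),(S,(-100,55,4),(244.7,205.3)),(S,(100,55,4),(245.3,248.3)),(S,(100,-55,4),(203,252)),
(D,(100,55,4),(357.7,167.7)),(D,(-100,55,4),(409,194.7)),(D,(-100,-55,4),(427.3,177))])
fit("brush",[(S,(-127,0,46),(225.2,194.7)),(S,(42,0,32),(225,234)),(S,(42,0,4),(225,241.7)),(D,(42,10,4),(373.3,165)),(D,(-42,10,4),(394.7,174)),(D,(-127,0,46),(420,176.5))])
for uv in((341.7,232.3),(357,229.3),(346,244.3),(360,239.7)):print("scrap",plane(d[S],uv,67).round())
print("whitebrush",[plane(d[S],(258,208),42).round(),plane(d[S],(288,205),42).round(),plane(d[S],(313,202),42).round()],[plane(d[D],u,42).round() for u in((346,213),(382,180))])
E
python3 fit.py
```

```text
mag [6.63346e+02 8.39900e+00 9.60000e-02] [[-1.2, -1.7], [0.0, -2.6], [0.7, -0.5], [-0.1, 0.2], [-1.7, -2.0], [-0.2, -1.4], [0.9, -1.1], [-0.4, 1.3]]
bed [669.505   9.275   6.41 ] [[-0.5, 0.9], [0.5, -0.5], [2.0, -0.3], [-1.6, -0.1]]
tray [6.51258e+02 9.78220e+01 1.49000e-01] [[0.0, -0.7], [2.0, -1.5], [-0.5, -1.5], [0.3, -0.0], [0.4, -2.2]]
pad [ 4.91640e+02 -3.06324e+02 -5.00000e-03] [[-0.1, -0.4], [-0.4, -0.9], [0.4, -1.1], [-0.4, -1.1], [-1.5, -1.0], [-0.9, -0.1], [0.0, -0.5]]
brush [ 5.17054e+02 -3.04311e+02 -1.40000e-02] [[-0.3, -1.4], [-1.0, -1.2], [0.1, -0.5], [-1.1, -0.5], [-1.4, 1.7], [-0.0, -0.6]]
scrap [646. -10.]
scrap [639.  30.]
scrap [695.  -9.]
scrap [682.  29.]
whitebrush [array([ 472., -212.]), array([ 469., -129.]), array([464., -58.])] [array([464., -40.]), array([ 468., -216.])]
```

```bash
cat > fit2.py <<'E'
import pickle,numpy as np
from h import *
from scipy.optimize import least_squares
d=pickle.load(open("c0.pkl","rb"));S,D="scene","side"
C=[]
for n,L,uv in [(S,(-95,-105,216),(301,171.7)),(S,(-95,105,216),(381.7,162.7)),(S,(65,105,216),(404.7,194.3)),(S,(65,-105,216),(315,206)),
(D,(65,105,216),(232.7,155)),(D,(65,-105,216),(284.3,117)),(D,(-95,-105,216),(329,135.7)),(D,(-95,105,216),(279.3,175.7)),
(S,(-55,-60,66),(322.3,227.7)),(S,(-55,60,66),(366,221.7)),(S,(55,60,66),(380,247.3)),(S,(55,-60,66),(336,255.7)),
(S,(60,137,28),(408.3,254)),(S,(-60,137,28),(387.3,227.3)),(D,(60,137,28),(238,214.3)),(D,(-60,137,28),(270.7,230)),(D,(-60,52,28),(289.3,213))]:C.append((0,n,L,uv))
for n,L,uv in [(S,(-100,-55,4),(206,207.7)),(S,(-100,55,4),(244.7,205.3)),(S,(100,55,4),(245.3,248.3)),(S,(100,-55,4),(203,252)),
(D,(100,55,4),(357.7,167.7)),(D,(-100,55,4),(409,194.7)),(D,(-100,-55,4),(427.3,177))]:C.append((1,n,L,uv))
for n,L,uv in [(S,(-127,0,46),(225.2,194.7)),(S,(42,0,32),(225,234)),(S,(42,0,4),(225,241.7)),(D,(42,10,4),(373.3,165)),(D,(-42,10,4),(394.7,174)),(D,(-127,0,46),(420,176.5))]:C.append((2,n,L,uv))
def res(p):
    r=[]
    for k,n,L,uv in C:
        x,y,a=p[3*k:3*k+3];c,s=np.cos(a),np.sin(a)
        o=p[9:11] if n==S else p[11:13]
        r.append(proj(d[n],[x+c*L[0]-s*L[1],y+s*L[0]+c*L[1],L[2]])[0]+o-uv)
    return np.r_[np.ravel(r),p[9:]]
f=least_squares(res,[665,8,.1,490,-306,0,517,-304,0,0,0,0,0],loss="soft_l1")
print(f.x.round(3).tolist());print([(c[0],c[1][:2],*r) for c,r in zip(C,res(f.x)[:-4].reshape(-1,2).round(1).tolist())])
np.save("poses.npy",f.x[:9])
E
python3 fit2.py
cat > mv.py <<'E'
import numpy as np
from scipy.spatial.transform import Rotation as R
from rig import bot,inverse_kinematics,camera
GZ=bot.hold_point_z
def frame(yaw,lean,front=False):
    s,c=np.sin(lean),np.cos(lean);z=np.array([s,0,-c]);y=np.array([0,-1. if front else 1.,0])
    M=R.from_euler("z",yaw).as_matrix()@np.c_[np.cross(y,z),y,z]
    q=R.from_matrix(M).as_quat();return M,np.r_[q[3],q[:3]]
def tcp(b,yaw,z,lean,front=False,g=(-98,35)):
    "TCP pose putting brush origin at b (xy), underside at z"
    M,q=frame(yaw,lean,front)
    grip=np.array([b[0],b[1],z])+R.from_euler("z",yaw).apply([g[0],0,g[1]])
    return grip+M[:,2]*GZ,q
def bedpt(p,x,y):
    c,s=np.cos(p[2]),np.sin(p[2]);return np.array([p[0]+c*x-s*y,p[1]+s*x+c*y])
E
python3 - <<'E'
from mv import *
P=np.load("poses.npy");bed,br=P[:3],P[6:9]
for front in(False,True):
  for L in(30,36,42):
    o=[]
    for b,yaw,z in[(br[:2],br[2],4),(br[:2],br[2],90)]+[(bedpt(bed,x,y),bed[2],z) for x,y,z in((-130,-60,75),(0,-60,75),(0,-60,63),(0,75,63),(-130,75,75))]:
        q=inverse_kinematics(*tcp(b,yaw,z,np.radians(L),front));o.append(None if q is None else np.round(q,2).tolist())
    print(front,L,o)
E
```

```text
[661.864, 7.667, 0.112, 490.338, -306.882, -0.007, 516.231, -304.774, -0.016, 0.326, 1.283, 0.461, 0.488]
[(0, 'sc', -1.8, -0.3), (0, 'sc', -0.9, -1.8), (0, 'sc', 0.7, 0.0), (0, 'sc', 0.5, 1.5), (0, 'si', -0.5, -1.0), (0, 'si', 0.1, -0.8), (0, 'si', 1.8, -1.0), (0, 'si', 1.7, 1.8), (0, 'sc', -1.0, 0.2), (0, 'sc', -0.0, -0.7), (0, 'sc', 0.7, -0.6), (0, 'sc', -2.9, -1.0), (0, 'sc', 1.2, 1.0), (0, 'sc', 4.7, -0.1), (0, 'si', -1.0, -1.0), (0, 'si', -1.2, 1.5), (0, 'si', -0.2, -0.3), (1, 'sc', 0.1, 0.6), (1, 'sc', -0.2, 0.1), (1, 'sc', 0.5, -0.1), (1, 'sc', -0.4, -0.1), (1, 'si', -0.6, -0.5), (1, 'si', -0.0, 0.5), (1, 'si', 0.9, 0.1), (2, 'sc', -0.1, -0.3), (2, 'sc', -0.8, -0.1), (2, 'sc', 0.2, 0.6), (2, 'si', -0.4, -0.0), (2, 'si', -0.7, 2.2), (2, 'si', 0.7, -0.1)]
False 30 [[-0.84, 0.31, -0.92, -0.04, 0.38, -0.76], [-0.84, 0.15, -0.8, 0.24, 0.38, -0.76], [-0.31, 0.02, -1.04, 0.03, 0.21, -0.37], [-0.19, 0.21, -0.81, 0.05, 0.15, -0.26], [-0.19, 0.23, -0.83, 0.01, 0.15, -0.26], [0.13, 0.2, -0.87, -0.03, -0.01, 0.02], [0.14, -0.03, -1.1, -0.02, -0.02, 0.03]]
False 36 [[-0.89, 0.33, -1.0, -0
[... 674 characters left out ...]
0.81, 0.05, 0.15, 2.88], [-0.19, 0.23, -0.83, 0.01, 0.15, 2.88], [0.13, 0.2, -0.87, -0.03, -0.01, -3.12], [0.14, -0.03, -1.1, -0.02, -0.02, -3.11]]
True 36 [[-0.89, 0.33, -1.0, -0.2, 0.47, 2.37], [-0.89, 0.15, -0.88, 0.1, 0.47, 2.37], [-0.35, 0.01, -1.15, -0.17, 0.27, 2.76], [-0.21, 0.2, -0.92, -0.15, 0.18, 2.88], [-0.21, 0.22, -0.94, -0.19, 0.18, 2.88], [0.13, 0.2, -0.99, -0.24, -0.01, -3.12], [0.15, -0.04, -1.22, -0.23, -0.02, -3.11]]
True 42 [[-0.95, 0.38, -1.08, -0.38, 0.57, 2.36], [-0.95, 0.16, -0.96, -0.05, 0.57, 2.36], [-0.39, 0.04, -1.26, -0.4, 0.33, 2.75], [-0.23, 0.21, -1.03, -0.38, 0.22, 2.89], [-0.23, 0.24, -1.05, -0.42, 0.22, 2.89], [0.14, 0.22, -1.1, -0.49, -0.02, -3.12], None]
```

Run:
```python
from mv import *
import cv2,pickle
P=np.load("poses.npy");br=P[6:9];L=np.radians(36)
p,q=tcp(br[:2],br[2],4,L);M,_=frame(br[2],L)
bot.reach(p-85*M[:,2]+[0,0,30],q)
s=bot.read_state();c=camera("wrist");pickle.dump((s,c),open("w1.pkl","wb"))
cv2.imwrite("pics/w1.png",c["pixels"][:,:,::-1])
print(s["time_s"],s["ee_pos"],p-85*M[:,2]+[0,0,30])
# predicted brush points in the fisheye
w=s["tool_rot"];T=np.eye(4);T[:3,:3]=R.from_quat(np.r_[w[1:],w[0]]).as_matrix();T[:3,3]=s["ee_pos"]
Ti=np.linalg.inv(T@c["tool_from_camera"])
def fp(W):
    x=(Ti@np.r_[W,1])[:3]*[1,-1,-1];th=np.arctan2(np.hypot(x[0],x[1]),x[2]);r=th*c["mtx"][0,0]
    return (c["mtx"][:2,2]+r*x[:2]/np.hypot(x[0],x[1])).round(1).tolist()
for l in((-127,-8,42),(-127,8,42),(-42,-11,42),(-42,11,42),(42,-11,42),(42,11,42)):
    print(l,fp(np.r_[bedpt(br,l[0],l[1]),l[2]+4]))
```

```text
2.2583 [ 379.4397311  -303.11909128  122.91852406] [ 379.27835848 -302.55850519  122.63782673]
(-127, -8, 42) [315.1, 157.4]
(-127, 8, 42) [338.4, 157.4]
(-42, -11, 42) [314.2, 226.4]
(-42, 11, 42) [338.7, 226.4]
(42, -11, 42) [316.5, 267.6]
(42, 11, 42) [336.0, 267.6]
```

View pics/w1.png

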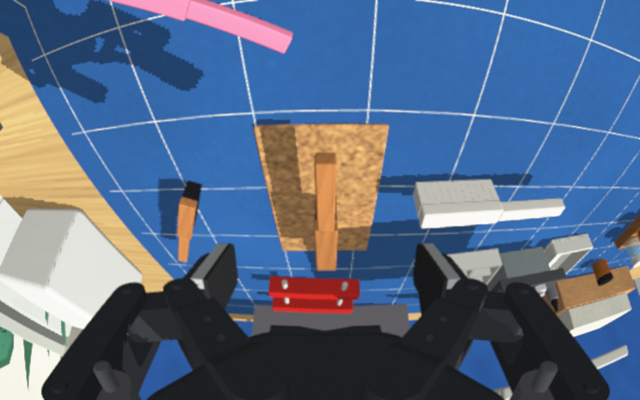

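The wrist view shows the brush centred in y. Its handle end is at (325,163), the handle/head step is near row 231 and the tip is near row 270. That puts it about 5 mm farther in x than the fit, so I'll check the edges and the pad numerically.

Run:
```python
from mv import *
import pickle
from scipy.optimize import least_squares
s,c=pickle.load(open("w1.pkl","rb"));P=np.load("poses.npy")
w=s["tool_rot"];T=np.eye(4);T[:3,:3]=R.from_quat(np.r_[w[1:],w[0]]).as_matrix();T[:3,3]=s["ee_pos"]
Ti=np.linalg.inv(T@c["tool_from_camera"])
def fp(W):
    x=(Ti@np.r_[W,1])[:3]*[1,-1,-1];th=np.arctan2(np.hypot(x[0],x[1]),x[2]);r=th*c["mtx"][0,0]
    return c["mtx"][:2,2]+r*x[:2]/np.hypot(x[0],x[1])
pad=P[3:6]
for l in((-100,-55),(-100,55),(100,-55),(100,55)):print(l,fp(np.r_[bedpt(pad,*l),4]).round(1))
g=c["pixels"].astype(int)
print([(r,*g[r,326]) for r in range(146,170,1)]);print([(r,*g[r,326]) for r in range(224,274,2)])
print([(x,*g[190,x]) for x in range(308,344,2)])
```

```text
(-100, -55) [253.6 123.8]
(-100, 55) [391.3 122.5]
(100, -55) [282.4 249.1]
(100, 55) [367.5 248.8]
[(146, np.int64(219), np.int64(166), np.int64(107)), (147, np.int64(212), np.int64(160), np.int64(103)), (148, np.int64(204), np.int64(153), np.int64(98)), (149, np.int64(197), np.int64(147), np.int64(95)), (150, np.int64(194), np.int64(145), np.int64(94)), (151, np.int64(192), np.int64(144), np.int64(93)), (152, np.int64(171), np.int64(124), np.int64(80)), (153, np.int64(149), np.int64(103), np.int64(62)), (154, np.int64(144), np.int64(96), np.int64(57)), (155, np.int64(147), np.int64(98), np.int64(57)), (156, np.int64(148), np.int64(99), np.int64(60)), (157, np.int64(148), np.int64(99), np.int64(59)), (158, np.int64(147), np.int64(98), np.int64(58)), (159, np.int64(148), np.int64(99), np.int64(58)), (160, np.int64(147), np.int64(97), np.int64(58)), (161, np.int64(146), np.int64(97), np.int64(58)), (162, np.int64(148), np.int64(98), np.int64(59)), (163, np.int64(166), np.int64(112), np.int64(66)), (164, np.int64(193), np.int64(128), np.int64(73)), (165, np.int64(213), np.int64(142), n
[... 1714 characters left out ...]
4(163), np.int64(110), np.int64(65)), (318, np.int64(211), np.int64(140), np.int64(81)), (320, np.int64(224), np.int64(151), np.int64(87)), (322, np.int64(227), np.int64(155), np.int64(89)), (324, np.int64(227), np.int64(154), np.int64(90)), (326, np.int64(226), np.int64(152), np.int64(88)), (328, np.int64(225), np.int64(152), np.int64(88)), (330, np.int64(222), np.int64(150), np.int64(86)), (332, np.int64(213), np.int64(141), np.int64(82)), (334, np.int64(220), np.int64(147), np.int64(87)), (336, np.int64(193), np.int64(139), np.int64(88)), (338, np.int64(195), np.int64(147), np.int64(95)), (340, np.int64(191), np.int64(144), np.int64(93)), (342, np.int64(186), np.int64(140), np.int64(91))]
```

The pad agrees with the wrist camera to within 1 px. The brush is really about 6 mm farther in x, at (522,-305.6), so I'll grasp there.

Run:
```python
from mv import *
import cv2,pickle
P=np.load("poses.npy");P[6:9]=[522,-305.6,-0.01];np.save("poses.npy",P)
br=P[6:9];L=np.radians(36)
p,q=tcp(br[:2],br[2],4,L)
M,_=frame(br[2],L)
bot.reach(p-70*M[:,2],q); bot.move_linear(p,q,feed=80)
bot.grip(8,60); bot.hold(.2)
s=bot.read_state();print(s["opening"],s["force"],s["finger_force"],s["ee_pos"],p)
bot.move_linear(p+[0,0,60],q,feed=80); bot.hold(.3)
s=bot.read_state();print(s["time_s"],s["opening"],s["force"],s["wrist_torque"],s["ee_pos"])
im=[camera(n)["pixels"][:,:,::-1] for n in("wrist","side")]
pickle.dump((s,camera("wrist"),camera("side"),camera("scene")),open("w2.pkl","wb"))
a=cv2.resize(im[0][100:300,220:440],None,fx=2,fy=2);b=cv2.resize(im[1][115:215,340:460],None,fx=3,fy=4)
cv2.imwrite("pics/g1.png",np.hstack([a,b]))
```

```text
14.933472012088025 [-2.44163635 -0.18153757  2.54482477] 59.725239872932434 [ 434.98798445 -304.73229707   23.95938944] [ 434.9959346  -304.72993034   23.87138221]
5.675 14.923719520197926 [ 1.35411896 -0.33432993 -0.82601116] [ 0.0294172   0.75901559 -0.0061053 ] [ 434.78149355 -304.50091995   83.36525594]
```

View pics/g1.png

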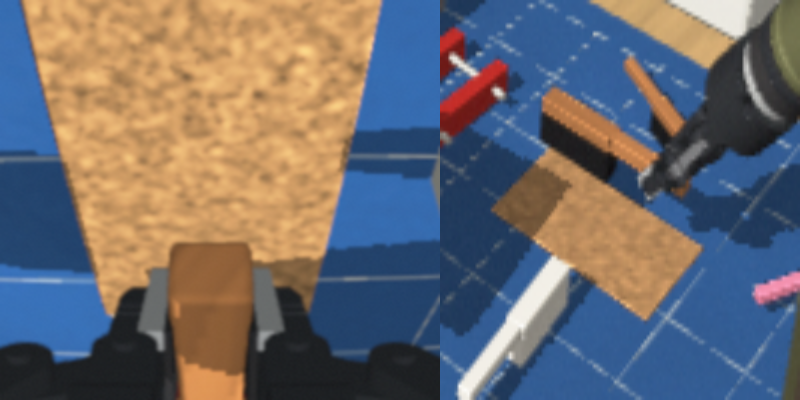

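Brush is held (opening 14.9, 60 N): handle end at (210,300) in the crop's wrist half, head tip at about (375,137) in side pixels. I'll check its pitch against the projection.

Run:
```python
from mv import *
from h import proj
import pickle
s,w,sd,sc=pickle.load(open("w2.pkl","rb"))
P=np.load("poses.npy");br=P[6:9]
for pitch in(0,.05,.1):
    Rb=R.from_euler("z",br[2])*R.from_euler("y",pitch)
    grip=np.array([*bedpt(br,-98,0),35+4+59.4])
    f=lambda l:grip+Rb.apply(np.array(l)-[-98,0,35])
    pts=[f(l) for l in((42,11,42),(42,10,0),(-42,10,0),(42,-11,42))]
    print(pitch,(proj(sd,pts)+[-.46,-.49]).round(1).tolist(),(proj(sc,pts[:2])+[-.3,-1.3]).round(1).tolist())
g=sc["pixels"].astype(int)
print([(r,*map(int,g[r,225])) for r in range(195,240)])
g=sd["pixels"].astype(int)
print([(r,*map(int,g[r,376])) for r in range(128,165)])
```

```text
0 [[372.9, 138.1], [372.1, 148.7], [393.9, 159.7], [377.1, 135.0]] [[224.7, 209.1], [226.0, 222.6]]
0.05 [[372.7, 139.9], [372.4, 150.7], [394.3, 160.7], [376.9, 136.8]] [[225.0, 211.4], [226.3, 224.3]]
0.1 [[372.6, 141.7], [372.8, 152.7], [394.7, 161.6], [376.7, 138.6]] [[225.3, 213.6], [226.5, 225.9]]
[(195, 171, 117, 81), (196, 170, 118, 79), (197, 172, 118, 81), (198, 171, 118, 80), (199, 171, 117, 79), (200, 170, 117, 78), (201, 167, 113, 73), (202, 164, 111, 73), (203, 162, 110, 71), (204, 161, 108, 69), (205, 159, 107, 67), (206, 160, 108, 69), (207, 159, 108, 69), (208, 160, 107, 69), (209, 155, 105, 66), (210, 146, 99, 65), (211, 136, 93, 62), (212, 135, 91, 61), (213, 133, 90, 63), (214, 118, 82, 59), (215, 75, 57, 52), (216, 50, 43, 48), (217, 48, 44, 48), (218, 47, 44, 48), (219, 49, 46, 50), (220, 46, 42, 47), (221, 47, 43, 49), (222, 59, 50, 49), (223, 100, 80, 64), (224, 144, 109, 77), (225, 165, 126, 84), (226, 165, 125, 84), (227, 167, 128, 85), (228, 168, 127, 85), (229, 167, 127, 85), (230, 163, 124, 82), (231, 162, 123, 83), (232, 158, 120, 78), (233, 160, 122, 81
[... 178 characters left out ...]
2, 148), (131, 52, 92, 148), (132, 52, 93, 149), (133, 141, 163, 184), (134, 60, 99, 151), (135, 142, 164, 184), (136, 65, 104, 151), (137, 100, 102, 122), (138, 170, 116, 80), (139, 179, 119, 73), (140, 212, 140, 86), (141, 178, 116, 73), (142, 173, 114, 70), (143, 169, 113, 70), (144, 49, 39, 36), (145, 35, 33, 35), (146, 31, 32, 32), (147, 29, 28, 30), (148, 30, 27, 30), (149, 31, 30, 30), (150, 29, 27, 30), (151, 65, 70, 79), (152, 185, 146, 108), (153, 197, 147, 96), (154, 194, 144, 97), (155, 179, 134, 89), (156, 170, 127, 83), (157, 158, 118, 80), (158, 110, 83, 56), (159, 113, 85, 56), (160, 116, 88, 58), (161, 117, 88, 59), (162, 114, 84, 56), (163, 112, 82, 56), (164, 116, 87, 58)]
```

The brush is level in the grip. Next I'll move to the bed, enter above the lips at the -y end and check from the scene and side cameras.

Run:
```python
from mv import *
import cv2,pickle
P=np.load("poses.npy");P[:3]=[664.5,8,.112];np.save("poses.npy",P);bed,br=P[:3],P[6:9];L=np.radians(36)
p,q=tcp(br[:2],br[2],90,L); bot.move_linear(p,q,feed=150)
p,q=tcp(bedpt(bed,-125,-62),bed[2],85,L); bot.move_linear(p,q,feed=170)
p,q=tcp(bedpt(bed,-110,-62),bed[2],73,L); bot.move_linear(p,q,feed=100)
p,q=tcp(bedpt(bed,0,-62),bed[2],73,L); bot.move_linear(p,q,feed=80)
bot.hold(.2);s=bot.read_state();print(s["time_s"],s["force"],s["ee_pos"]-p)
sc,sd=camera("scene"),camera("side");pickle.dump((s,sc,sd),open("w3.pkl","wb"))
a=cv2.resize(sc["pixels"][190:290,285:415,::-1],None,fx=6,fy=6,interpolation=cv2.INTER_CUBIC)
for x in range(300,415,20):a[::6,(x-285)*6]=(0,255,255)
for y in range(200,290,20):a[(y-190)*6,::6]=(0,255,255)
cv2.imwrite("pics/b1.png",a)
```

```text
9.8167 [-0.55868809 -0.70176305 -1.55156215] [-0.31848551 -0.06368089  0.00219826]
```

View pics/b1.png

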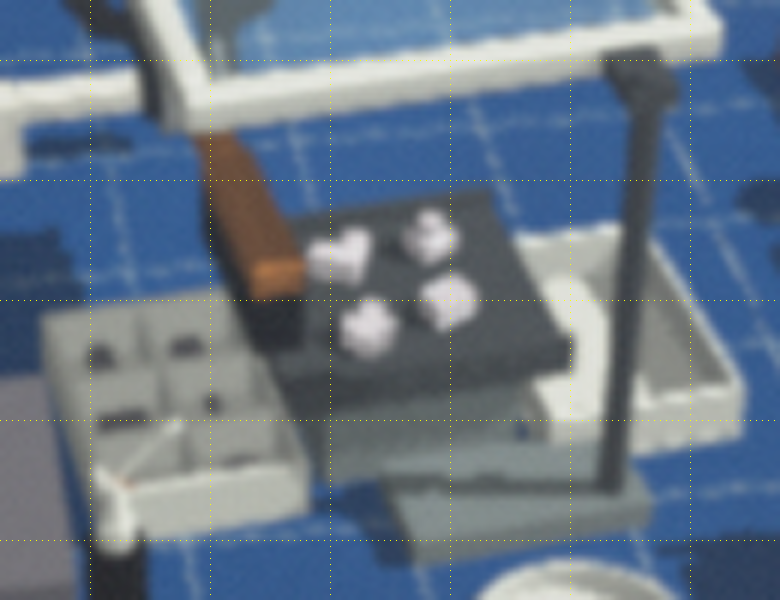

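Run:
```python
from mv import *
from h import *
import pickle
s,sc,sd=pickle.load(open("w3.pkl","rb"));bed=np.load("poses.npy")[:3]
def loc(u,z):
    w=plane(sc,(285+u[0]/6,190+u[1]/6),z);c,s=np.cos(bed[2]),np.sin(bed[2]);d=w-bed[:2];return (round(c*d[0]+s*d[1],1),round(-s*d[0]+c*d[1],1))
print("tip bottom R/L",loc((302,348),73),loc((257,352),73),"top R/L tip",loc((303,292),101),loc((253,298),101),loc((305,258),115),loc((253,264),115))
print("lip near",loc((572,338),66),loc((290,380),66),"far",loc((488,190),66),loc((300,216),66))
for n,u in dict(A=(340,256),B=(430,236),C=(368,326),D=(448,301)).items():print(n,loc(u,66))
print("tray",loc((745,385),28),loc((650,225),28),"post top",loc((640,490),6))
# pixel profile of the near lip / tip bottom
g=sc["pixels"].astype(int).sum(2)
for col in(331,333,345,360,372):print(col,[int(v) for v in g[214:262,col]])
```

```text
tip bottom R/L (np.float64(42.6), np.float64(-51.0)) (np.float64(40.5), np.float64(-69.0)) top R/L tip (np.float64(42.4), np.float64(-51.1)) (np.float64(41.1), np.float64(-71.0)) (np.float64(39.1), np.float64(-49.6)) (np.float64(37.7), np.float64(-70.2))
lip near (np.float64(55.7), np.float64(58.5)) (np.float64(52.4), np.float64(-58.6)) far (np.float64(-48.9), np.float64(58.8)) (np.float64(-51.2), np.float64(-24.6))
A (np.float64(-20.1), np.float64(-16.3))
B (np.float64(-23.9), np.float64(24.4))
C (np.float64(27.5), np.float64(-18.7))
D (np.float64(20.1), np.float64(17.8))
tray (np.float64(59.1), np.float64(136.1)) (np.float64(-54.8), np.float64(138.7)) post top (np.float64(86.1), np.float64(81.0))
331 [329, 314, 304, 305, 305, 307, 306, 301, 294, 293, 282, 269, 254, 245, 240, 234, 238, 236, 248, 293, 335, 326, 309, 292, 256, 197, 155, 154, 143, 155, 146, 143, 145, 156, 186, 227, 236, 239, 220, 223, 248, 293, 322, 349, 376, 372, 375, 375]
333 [348, 326, 323, 313, 305, 306, 303, 304, 304, 304, 308, 294, 266, 242, 236, 234, 242, 236, 249, 295, 331, 310, 287, 272, 237, 174, 147, 146, 137, 154, 155, 150, 152, 164, 204, 247, 257, 254, 237, 213, 190, 195, 210, 224, 244, 275, 331, 361]
345 [306, 307, 307, 307, 307, 306, 303, 305, 310, 293, 272, 252, 242, 304, 453, 590, 626, 623, 590, 532, 460, 411, 360, 298, 277, 349, 471, 560, 600, 642, 650, 623, 540, 470, 415, 342, 268, 252, 236, 209, 202, 200, 208, 228, 266, 289, 297, 302]
360 [299, 293, 299, 296, 305, 302, 298, 288, 271, 251, 246, 264, 286, 369, 486, 553, 517, 449, 341, 284, 288, 394, 539, 622, 641, 645, 640, 606, 596, 539, 388, 281, 259, 264, 262, 251, 239, 230, 226, 226, 236, 259, 291, 303, 303, 298, 302, 309]
372 [304, 296, 301, 296, 299, 297, 298, 304, 298, 300, 304, 307, 297, 332, 413, 548, 601, 542, 482, 443, 375, 316, 286, 261, 258, 255, 261, 255, 257, 259, 264, 261, 257, 253, 246, 230, 234, 228, 243, 283, 317, 324, 333, 348, 369, 374, 317, 278]
```

The scene measurement puts the tip and lip margins about 2 mm off centre, with bed yaw near 0.095. I'll correct for that, lower with a force check and sweep.

Run:
```python
from mv import *
import cv2,pickle
P=np.load("poses.npy");P[:3]=[666,8,.095];np.save("poses.npy",P);bed,br=P[:3],P[6:9];L=np.radians(36)
def go(x,y,z,f):
    p,q=tcp(bedpt(bed,x,y),bed[2],z,L);bot.move_linear(p,q,feed=f)
    s=bot.read_state();print((x,y,z),round(s["time_s"],2),s["force"].round(1),s["wrist_torque"].round(2));return s["force"]
f0=go(0,-60,73,30);ok=True
for z in(69,66,64,62.3):
    f=go(0,-60,z,30)
    if np.linalg.norm(f-f0)>8:ok=False;print("contact");break
if ok:
    for y in(-35,-10,15,35,50,62,72,80):
        f=go(0,y,62.3,45)
        if np.linalg.norm(f-f0)>20:print("contact");break
bot.hold(.3)
sc,sd=camera("scene"),camera("side");pickle.dump((sc,sd),open("w4.pkl","wb"))
a=cv2.resize(sc["pixels"][190:290,285:415,::-1],(520,400),interpolation=cv2.INTER_CUBIC)
b=cv2.resize(sd["pixels"][140:240,230:300,::-1],(280,400),interpolation=cv2.INTER_CUBIC)
cv2.imwrite("pics/s1.png",np.hstack([a,b]))
```

```text
(0, -60, 73) 10.18 [-0.1  0.4 -1.3] [-0.01  0.76  0.02]
(0, -60, 69) 10.46 [ 0.4 -0.3 -1. ] [-0.07  0.78 -0.05]
(0, -60, 66) 10.71 [0.1 0.7 0.1] [-0.06  0.77 -0.03]
(0, -60, 64) 10.96 [ 0.  -0.6 -0.3] [-0.07  0.77  0.  ]
(0, -60, 62.3) 11.21 [-0.3 -0.4 -1.6] [-0.08  0.73  0.02]
(0, -35, 62.3) 11.92 [-0.1 -0.2 -1.2] [-0.07  0.75  0.02]
(0, -10, 62.3) 12.62 [-0.   0.3 -1. ] [-0.1   0.77 -0.02]
(0, 15, 62.3) 13.33 [-0.7  0.  -1.8] [-0.03  0.76 -0.01]
(0, 35, 62.3) 13.93 [-0.4 -0.7 -1. ] [-0.08  0.79 -0.03]
(0, 50, 62.3) 14.41 [-0.9  0.3 -1.5] [-0.06  0.79  0.04]
(0, 62, 62.3) 14.82 [ 0.5  0.2 -1.3] [-0.06  0.78  0.02]
(0, 72, 62.3) 15.2 [ 0.2 -0.1 -1. ] [-0.09  0.74  0.03]
(0, 80, 62.3) 15.53 [ 0.3 -0.7 -2.4] [-0.07  0.77  0.01]
```

View pics/s1.png

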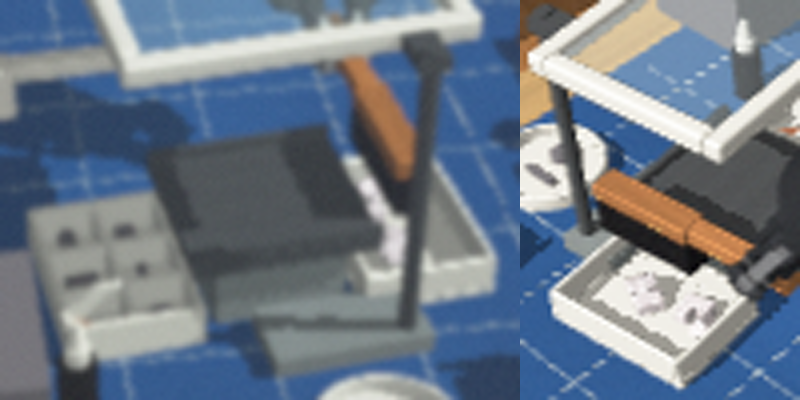

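The deck is empty and the offcuts are in the tray (side half, around (650-710,290)). I'll retreat, look at the tray, and carry the brush back to the pad.

Run:
```python
from mv import *
import cv2,pickle
P=np.load("poses.npy");bed,br=P[:3],P[6:9];L=np.radians(36)
def go(b,yaw,z,f):
    p,q=tcp(b,yaw,z,L);bot.move_linear(p,q,feed=f)
    s=bot.read_state();print(round(s["time_s"],2),s["force"].round(1));return p,q
go(bedpt(bed,0,80),bed[2],73,40)
go(bedpt(bed,-100,78),bed[2],74,90)
go(bedpt(bed,-125,-20),bed[2],88,150)
bot.hold(.1);sd=camera("side")
go(br[:2],br[2],90,150)
go(br[:2],br[2],20,80); p,q=go(br[:2],br[2],4.3,25)
bot.hold(.3);bot.grip(45);bot.hold(.3)
M,_=frame(br[2],L)
bot.move_linear(p-80*M[:,2],q,feed=80);bot.move_linear(p-80*M[:,2]+[-40,0,100],q,feed=120)
bot.hold(.3);s=bot.read_state();print(s["time_s"],s["opening"])
w=camera("wrist")
a=cv2.resize(sd["pixels"][190:240,230:300,::-1],(560,400),interpolation=cv2.INTER_CUBIC)
n=camera("side")["pixels"];cv2.imwrite("pics/e1.png",np.hstack([a,cv2.resize(n[130:210,350:440,::-1],(240,400))]))
```

```text
16.34 [-0.1 -1.2 -1. ]
17.6 [ 0.1  0.8 -1.4]
18.43 [-0.6  1.2 -0.9]
20.56 [-0.4  0.9 -2. ]
21.58 [-0.2  1.4 -1.1]
22.36 [ 0.1  0.9 -1.5]
25.8583 44.939798036221106
```

View pics/e1.png

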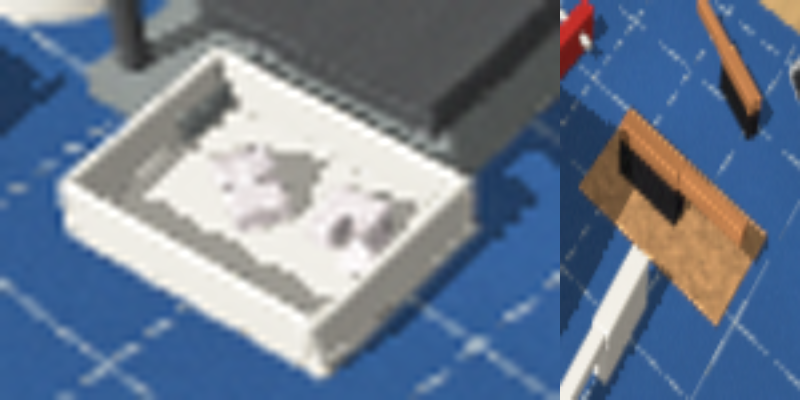

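Two clumps of two offcuts lie in the tray, the deck is bare, and the brush stands upright on the pad with the gripper clear. I'll hand it in.

```bash
python3 -c "
from rig import order;print(order.job_done())"
```

```text
the job is handed in; nothing more can be done
None
```

I swept the offcuts into the catch tray, stood the brush back on its pad and handed the job in at about 26 s; the last pictures show a bare bed and an upright brush, but the offcuts lie as two clumps, so I take them to be all four without having counted each one, and no verdict was returned.

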